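# Open the push-and-turn safety cap of a tipped jug

## Task

Open the blue jug's red safety cap: push it down firmly along the mouth's slanting axis, turn it anticlockwise while it is held down, and pull it off. Then stand the cap upright, wing up, flat on the floor of the aluminium tray, let go of it, and leave everything else on the bench where it is.

Things in the scene. Friction and masses are not known exactly. Their poses are not given: they have to be found in the camera images.
- cradle: Plywood pouring cradle fixed to the bench, holding a blue metal jug tipped forward; neither moves. Origin on the bench straight below the jug's mouth; z up, the jug leans to -x. Baseboard x -90 to 210, y -95 to 95 mm. Apart from the mouth and cap, the jug's body, shoulder and steel handle all lie more than 20 mm below the mouth's plane.
- jug_mouth: Jug's mouth. Origin: centre of the closed cap's underside, 225 mm above the bench. z: out along the axis of mouth and cap, always 30 degrees from vertical, leaning to the cradle's -x; y level. Steel flange, radius 44 mm, with two claws at +x and -x that roof over the cap's ears, up to 10 mm above the origin. Inside the cap a post of radius 18.5 mm reaches 11 mm above the origin.
- cap_mid (a point): Red safety cap, 60 to 130 g, 59 mm tall; point on its axis, 30 mm above its underside. z: out of its top; x: along wing and ears (= mouth's x while locked). Skirt 48 mm across; at its foot two ears (12 wide, 6 thick) reach 36 mm out at +x, -x. Brim 68 mm across, 20 to 27 mm above the underside. Wing (grip bar) on top, 27 to 59 mm up, 56 long (x), 14 thick (y). It stands flat on its skirt.
- cap_wing (a point): Middle of the cap's wing, on the axis 43 mm above the cap's underside; white mark on its +x half. A 4 mm deep tooth on each claw stops the ears. With the cap held at least 5 mm down (7 is safe) it turns anticlockwise, seen from outside the jug; clockwise it is blocked. From 40 degrees of turn the ears are clear of the claws (60 is ample): it then pulls straight off; free after 30 mm.
- plunger (a joint): Spring plunger in the mouth's post that pushes the cap outward; 0 with the cap closed and locked, grows in m as the cap is pressed: about 10 N at 0, 14.5 N at 0.009, where the cap meets the post. Without the cap it stands at -0.002, its top 22 mm above the mouth's origin.
- tray_in (a point): Shallow square aluminium tray, fixed to the bench, 170 x 170 mm outside, 22 mm tall, walls 4 mm; this point is the centre of its inner floor, z up, x and y along its sides.
- screw_jar_mid (a point): Bystander: glass jar of hardware with a steel lid, 64 mm across, 95 mm tall; its centre
- glue_mid (a point): Bystander: white glue bottle with a red cap and paper label, 54 mm across, 160 mm tall; its centre
- hammer: Bystander: hammer lying on the bench, about 280 mm long
- sander_mid (a point): Bystander: cork sanding block, 110 x 65 x 32 mm, lying flat; its centre
Mind the look-alikes: they are no part of the job. What is meant by the part that bears cap_mid is not turquoise, and is the smaller of those in its own colour.

How it is judged:
By the outcome, as a careful person would: the job done as asked, in the order asked, and still so for the second after the job is handed in, with the robot touching nothing.
It also fails if it takes over 50 s, if anything falls off the work surface, if the arm or the gripper's body presses on something with over 40 N, if the wrist force passes 120 N, or if a joint passes its speed limit or range.

## Robot

A 6-joint arm with a two-finger parallel gripper is mounted at the origin on the work surface. World frame = base frame: x ahead of the robot, y to its left, z up, the work surface at z = 0. Lengths are in m, angles in rad, forces in N, time in s.
With the tool pointing down it reaches from about 0.35 to 0.925 m from the base axis. Payload 6.4 kg.
Tool frame: the origin (TCP) lies at the very end of the fingers, on their centre line; the grasp point (between the pads) lies 19 mm behind it; z points along the fingers, y is the line along which they close (so a half turn about z gives the same grasp; the last joint's range is limited). The gripper opens to 85 mm and grips with 20 to 120 N. Pads are 22 mm wide; open, the fingers measure 114 mm over their backs; the gripper's body (76 mm by 85 mm) begins 54 mm behind the grasp point. The pads swing forward as they close: fully open they stand 13 mm farther back than shut.
Start: joints at [1.062, 0.245, 1.558, -0, 1.339, -0.174], TCP at [0.214, 0.614, 0.209] pointing down, gripper open.
Joint ranges: [-3.13, 3.13], [-1.02, 2.26], [0.13, 2.54], [-0.95, 4.09], [0.21, 2.88], [-2.74, 2.74]. Speed limits (rad/s): [2.57, 2.57, 3.14, 3.14, 3.14, 3.14].

## Interface

Orientations are given as a unit quaternion [x, y, z, w].
In Python, from workcell import * gives the robot as it stands.
- The arm moves only by the tool step_arm, never from a script. Its argument "plan" is one flat list of numbers, 7 for each row, row after row: the finger opening in mm, from 0 to 85.4, then the shift along the tool's x, y, z as a fraction of full scale, then the turn, a rotation vector about the tool's x, y, z as a fraction of full scale. In form: [fingers, dx, dy, dz, wx, wy, wz, fingers, dx, dy, dz, wx, wy, wz, ...]. A call has 1 to 12 rows; each row shifts and turns the commanded pose from where the row before left it, along the tool's axes as they then stand; what a row does not reach is not made up. Full scale, the value 1, is 30 mm for a shift and 0.08 rad for a turn. A row lasts 1/10 s, in which the tool goes at most 50 mm and 8.59 degrees, less where a joint would pass 70% of its speed; a pose out of reach is approached as far as the arm can. A call with a number of a shift or a turn outside -1 to 1 is refused whole. A call with a gripper value outside its range is refused whole. The fingers move at their own pace and stop on an object; the grip force is fixed at half the most. Time passes only in rows, so rows that do not move let the fingers close. It gives the time, the measured TCP pose, the force, the opening and the grip force at its end, in the units of the state.
- sense(): the state, without advancing time (a new reading comes with each control period).
- read_camera(name): name is "scene" or "top" or "wrist"; returns a dict with "image" (400x640x3 uint8, red, green, blue), "depth" (400x640 float32, m along the optical axis (not along the pixel's ray), 0 where there is no reading), "vfov" (degrees; the focal length in pixels is half the picture's height over the tangent of half this angle, whatever the lens; pixels are square), "cx", "cy" (the principal point, pixels), "pose" (4x4, takes a point from camera to world coordinates). Camera axes: x right, y up, looking along -z (the intrinsics and any distortion apply to the point x, -y, -z); pixel columns grow to the right and rows downward; lengths in m; the calibration is good to about 2 mm. A picture is of the moment at which its call begins.
- hand_in(): hands the job in; it is judged then, once.
Trained networks look in a picture, given as the dict that the camera call returned (one of the last four; its "shot" number tells which), for a name from the list of things; names that differ only in an ending like _2 or _b are one class to them, and where a whole thing is asked for, a point or a joint stands for the part that bears it (a point fixed in the world has none). Each returns a list of dicts, best first, with "score" (0 to 1); they miss things now and then, are a little off and sometimes report something else, mostly with a low value. They report only what shows in the picture. A call takes as long as a camera call. They do not tell look-alikes from the thing itself.
- look_for(name, picture): "box" ([left, top, right, bottom] in pixels, round what is visible of it).
- masks_of(name, picture): "pixels" (400x640 bool, what is visible of it) and "box" ([left, top, right, bottom] in pixels, round what is visible of it).
The state is a dict: "clock": time; "joint_pos": joint angles; "qd": joint speeds; "effort": joint torques, N m; "ee_pos": TCP position; "ee_rot": TCP orientation; "contact_force": force on the tool from outside, world axes, zero at the start; "wrist_torque": the same for the moment, N m; "opening": finger opening in m; "grasp_force": force on a finger pad.
Only numpy, scipy, OpenCV 4.12 (cv2) and the standard library are available. Lean on these libraries where they do the work, as an engineer would, in place of code of your own. Each camera call takes 0.05 s, during which the arm holds its last target. There are 200 camera calls.

## Working session

There is one attempt and no reset: what is moved stays moved. The work goes in short steps, Python scripts to look and compute and a tool call to move; the robot and the scene stay as the last step left them, time stands still between calls to the robot, and variables do not carry over. Pictures are saved under pics/ and viewed, at most 10 in all, crops included, and the job is handed in when it is done.

Besides the shell and the picture viewer there is one more tool, called after "Call:" in YAML: its name, and indented under it one key for each argument. step_arm: Moves the arm, as the interface text tells. Shift numbers are shares of 30 mm and turn numbers shares of 0.08 rad, none past 1 either way. Its arguments: {"type":"object","properties":{"plan":{"type":"array","items":{"type":"number"}}},"required":["plan"]}

```bash
ls; mkdir -p pics; cat > h.py <<'E'
from workcell import *
import numpy as np, cv2
from scipy.spatial.transform import Rotation as R
def pts(p):
    d=p["depth"]; f=200/np.tan(np.radians(p["vfov"])/2)
    v,u=np.mgrid[0:400,0:640]
    c=np.stack([(u-p["cx"])/f*d,-(v-p["cy"])/f*d,-d],-1)
    T=np.array(p["pose"]); return c@T[:3,:3].T+T[:3,3]
def save(p,n): cv2.imwrite("pics/"+n,p["image"][:,:,::-1])
E
python3 - <<'E'
from h import *
s=sense(); print(s)
for n in ["top","scene"]:
    p=read_camera(n); save(p,n+"1.png"); P=pts(p); print(n,{k:p[k] for k in p if k not in("image","depth")})
    np.savez(n+"1.npz",P=P,im=p["image"],d=p["depth"])
    for t in ["cap_mid","jug_mouth","cradle","tray_in","screw_jar_mid","glue_mid","hammer","sander_mid"]:
        try:
            for m in masks_of(t,p)[:3]:
                k=m["pixels"]&(p["depth"]>0); q=P[k]
                print(t,round(m["score"],2),np.round(m["box"]),k.sum(),np.round(np.median(q,0),3),np.round(np.percentile(q,2,0),3),np.round(np.percentile(q,98,0),3),np.median(p["image"][k],0))
        except Exception as e: print(t,e)
E
```

```text
pics
{'clock': 0.0, 'joint_pos': array([ 1.06192117e+00,  2.45796664e-01,  1.55904849e+00,  1.29829628e-05,
        1.33868393e+00, -1.74091817e-01]), 'qd': array([-0.00075645,  0.00106295,  0.00086724, -0.00133644,  0.00146362,
        0.00067414]), 'effort': array([-2.57797394e-03, -4.29509819e+01, -3.26124036e+01, -3.65466449e-04,
        5.41204165e-03, -1.00099504e-05]), 'ee_pos': array([0.21325135, 0.61337715, 0.20787296]), 'ee_rot': array([ 1.66612447e-01,  9.86021985e-01, -9.10194122e-04, -3.30192231e-04]), 'contact_force': array([ 0.04262226, -0.33582002,  0.30400158]), 'wrist_torque': array([-0.00791457,  0.01188987, -0.00445408]), 'grasp_force': 0.0, 'opening': 0.0854608207659856}
top {'vfov': 51.29975641355712, 'cx': 331.3359044250509, 'cy': 196.8024617647517, 'pose': array([[ 5.24162950e-03,  9.93315527e-01, -1.15311704e-01,
         3.86889862e-01],
       [-9.99984787e-01,  5.40473580e-03,  1.10186761e-03,
        -9.51128822e-02],
       [ 1.71773150e-03,  1.15304174e-01,  9.93328746e-01,
         1.26780199e+00],
       [ 0.00000000e+00,  0.00000000e+00,  0.00000000e
[... 2535 characters left out ...]
.] 940 [0.607 0.001 0.068] [ 0.568 -0.033  0.005] [0.62  0.023 0.097] [121. 115.  96.]
glue_mid 0.64 [287. 266. 316. 324.] 1125 [0.747 0.03  0.092] [0.722 0.002 0.009] [0.761 0.046 0.16 ] [107. 102.  92.]
glue_mid 0.61 [182. 157. 298. 294.] 9307 [ 0.678 -0.207  0.1  ] [ 0.501 -0.308  0.006] [ 0.777 -0.135  0.23 ] [80. 70. 90.]
glue_mid 0.47 [228. 158. 264. 180.] 426 [ 0.595 -0.24   0.226] [ 0.354 -0.42  -0.001] [ 0.615 -0.211  0.253] [109. 106.  94.]
hammer 0.66 [256. 142. 277. 163.] 218 [ 0.251 -0.444  0.021] [ 0.184 -0.489 -0.002] [ 0.327 -0.423  0.028] [156. 128.  87.]
sander_mid 0.63 [347. 200. 379. 236.] 871 [0.41  0.    0.031] [ 0.343 -0.041 -0.   ] [0.453 0.034 0.035] [137. 107.  67.]
```

```bash
python3 - <<'E'
from h import *
a=np.load("top1.npz")["im"][90:330,190:480]; b=np.load("scene1.npz")["im"][110:250,160:340]
cv2.imwrite("pics/a.png",cv2.resize(a[:,:,::-1],None,fx=2.5,fy=2.5,interpolation=3)[:600])
cv2.imwrite("pics/b.png",cv2.resize(b[:,:,::-1],None,fx=4,fy=4,interpolation=3))
# brim plane & mouth fit
P=np.load("top1.npz")["P"];im=np.load("top1.npz")["im"].astype(int)
# baseboard: z 5..25 around cradle
k=np.zeros((400,640),bool);k[105:225,335:430]=1
z=P[...,2];q=P[k&(z>.004)&(z<.03)]
print(len(q),np.unique(np.round(q[:,2],3),return_counts=True))
r=cv2.minAreaRect((q[:,:2]*1000).astype(np.float32));print(r,cv2.boxPoints(r))
for n in("top1","scene1"):
    d=np.load(n+".npz");P=d["P"];im=d["im"].astype(int)
    m=(im[...,0]>2*im[...,1])&(P[...,2]>.2)&(im[...,0]>50)&(P[...,1]<-.15)
    q=P[m];print(n,m.sum(),q.mean(0),q.min(0),q.max(0)); np.save(n+"cap.npy",q)
E
```

```text
2688 (array([0.004, 0.005, 0.006, 0.007, 0.008, 0.009, 0.01 , 0.011, 0.012,
       0.013, 0.014, 0.015, 0.016, 0.017, 0.018, 0.019, 0.02 , 0.021,
       0.022, 0.023, 0.024, 0.025, 0.026, 0.027, 0.028, 0.029]), array([117, 185,  87,  44,  35,  45,  69, 131, 195, 308, 342, 311, 302,
       227, 140,  75,  32,  18,   9,   3,   4,   2,   4,   1,   1,   1]))
((637.6212768554688, -253.84425354003906), (373.6221923828125, 293.4803466796875), 0.09043014049530029) [[ 450.5788  -107.39911]
 [ 451.04205 -400.87906]
 [ 824.66376 -400.2894 ]
 [ 824.2005  -106.80945]]
top1 533 [ 0.55487722 -0.25527664  0.25714031] [ 0.51836786 -0.28958619  0.20350149] [ 0.58563093 -0.22331477  0.28984573]
scene1 362 [ 0.56685271 -0.24545865  0.25764325] [ 0.52683387 -0.27774119  0.22542214] [ 0.59035898 -0.22144818  0.28794626]
```

View pics/a.png

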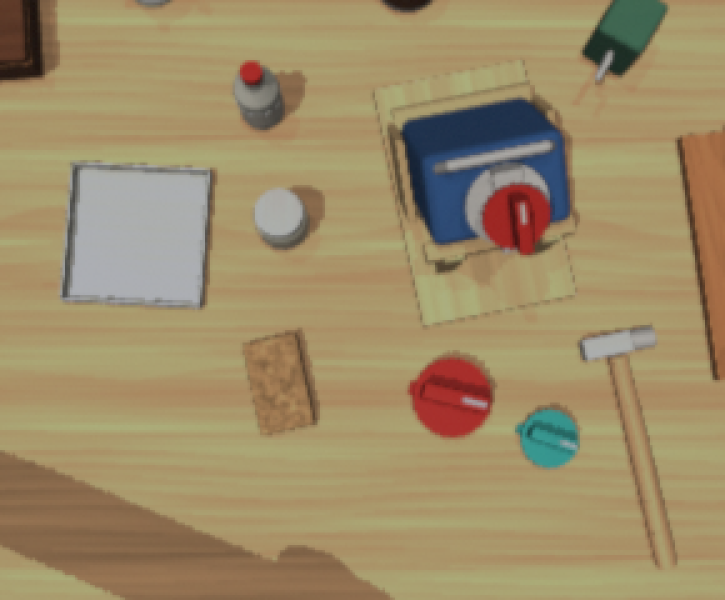

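View pics/b.png

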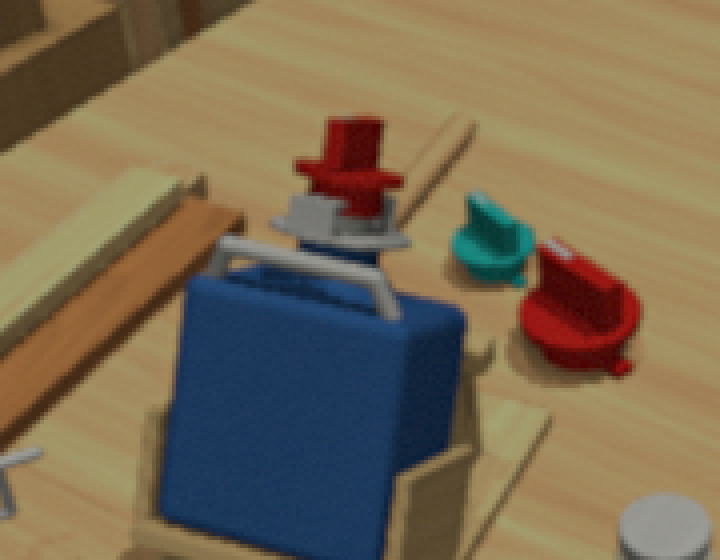

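```bash
cat >> h.py <<'E'
def mouthR(yaw):
    c,s=np.cos(yaw),np.sin(yaw); C=np.array([[c,-s,0],[s,c,0],[0,0,1.]])
    a=np.radians(30)
    M=np.array([[np.cos(a),0,-np.sin(a)],[0,1,0],[np.sin(a),0,np.cos(a)]])
    return C@M
def toolgoal(yaw): # x=x_m,y=-y_m,z=-z_m
    return mouthR(yaw)@np.diag([1.,-1,-1])
def delta(pos,Rg):
    s=sense(); Rc=R.from_quat(s["ee_rot"]).as_matrix()
    print("shift/30mm in tool",np.round(Rc.T@(pos-s["ee_pos"])/.03,2),"turn/.08",np.round(R.from_matrix(Rc.T@Rg).as_rotvec()/.08,2))
E
python3 - <<'E'
from h import *
P=np.load("top1.npz")["P"]
# baseboard corners in full px; ray at z~.015 via depth nbhd
for u,v in [(425,325),(575,293),(525,62),(375,90)]:
    U,V=190+u/2.5,90+v/2.5
    print(P[int(round(V)),int(round(U))])
for yaw in np.radians([12.]):
    M=mouthR(yaw)
    for n in("top1","scene1"):
        q=np.load(n+"cap.npy")@M
        print(n,np.percentile(q,[1,5,25,50,75,95,99],axis=0).round(3).tolist())
        h=np.histogram(q[:,2],bins=30);print(h[0],h[1].round(3))
E
```

```text
[ 0.4635431  -0.18430839 -0.00190672]
[ 0.50243063 -0.36369448  0.01867416]
[ 0.79327309 -0.31039896  0.00086957]
[ 0.75288946 -0.1221303   0.01420105]
top1 [[0.522, -0.398, -0.034], [0.526, -0.394, -0.032], [0.539, -0.379, -0.031], [0.552, -0.361, -0.029], [0.568, -0.353, -0.013], [0.578, -0.34, 0.003], [0.582, -0.335, 0.004]]
[  1   0   0   0   0   0   0   0   0   0   1   6  68 164 119  12   6   5
   4   1  11   4   3   9   5   4  10  26  47  27] [-0.059 -0.057 -0.055 -0.053 -0.051 -0.049 -0.046 -0.044 -0.042 -0.04
 -0.038 -0.036 -0.034 -0.032 -0.029 -0.027 -0.025 -0.023 -0.021 -0.019
 -0.017 -0.014 -0.012 -0.01  -0.008 -0.006 -0.004 -0.002  0.001  0.003
  0.005]
scene1 [[0.531, -0.388, -0.056], [0.537, -0.378, -0.052], [0.556, -0.363, -0.039], [0.568, -0.36, -0.031], [0.577, -0.35, -0.017], [0.582, -0.339, -0.003], [0.584, -0.334, -0.001]]
[ 4  6 10  9  5  9 15 16 15  4 11 23 23 50 10 11 11 11 11  6 12 11 12 10
  6 11 13 12 10  5] [-0.058 -0.056 -0.054 -0.052 -0.05  -0.048 -0.046 -0.044 -0.042 -0.04
 -0.038 -0.036 -0.034 -0.032 -0.03  -0.028 -0.026 -0.025 -0.023 -0.021
 -0.019 -0.017 -0.015 -0.013 -0.011 -0.009 -0.007 -0.005 -0.003 -0.001
  0.001]
```

```bash
cat >> h.py <<'E'
YAW=np.radians(11.7)
O=mouthR(np.radians(12.))@np.array([.5515,-.366,-.057])
E
python3 - <<'E'
from h import *
print(O); g=O+mouthR(YAW)[:,2]*.16; print(g); delta(g,toolgoal(YAW))
E
```

```text
[ 0.57114891 -0.25277521  0.22638655]
[ 0.49281108 -0.26899819  0.36495062]
shift/30mm in tool [-18.46 -24.74  -5.2 ] turn/.08 [-8.46  2.34 31.57]
```

Call:
step_arm:
  plan: [85,0,0,-1,0,0,0,85,0,0,-1,0,0,0,85,0,0,-1,0,0,0,85,0,0,-1,0,0,0,85,0,0,-1,0,0,0,85,-0.74,-0.99,0,0,0,0,85,-0.74,-0.99,0,0,0,0,85,-0.74,-0.99,0,0,0,0,85,-0.74,-0.99,0,0,0,0,85,-0.74,-0.99,0,0,0,0,85,-0.74,-0.99,0,0,0,0,85,-0.74,-0.99,0,0,0,0]

```text
clock: 2.1
ee_pos: [0.2921, 0.3651, 0.3591]
ee_rot: [0.166, 0.986, 0.0, 0.0]
contact_force: [0.7, -0.2, 1.2]
opening: 0.0849
grasp_force: 0.0
```

Call:
step_arm:
  plan: [85,-0.74,-0.99,0,0,0,0,85,-0.74,-0.99,0,0,0,0,85,-0.74,-0.99,0,0,0,0,85,-0.74,-0.99,0,0,0,0,85,-0.74,-0.99,0,0,0,0,85,-0.74,-0.99,0,0,0,0,85,-0.74,-0.99,0,0,0,0,85,-0.74,-0.99,0,0,0,0,85,-0.74,-0.99,0,0,0,0,85,-0.74,-0.99,0,0,0,0,85,-0.74,-0.99,0,0,0,0,85,-0.74,-0.99,0,0,0,0]

```text
clock: 3.3
ee_pos: [0.4267, -0.0592, 0.3593]
ee_rot: [0.167, 0.986, -0.0, 0.0]
contact_force: [0.8, 0.1, 0.5]
opening: 0.085
grasp_force: 0.0
```

Call:
step_arm:
  plan: [85,-0.74,-0.99,0,0,0,0,85,-0.74,-0.99,0,0,0,0,85,-0.74,-0.99,0,0,0,0,85,-0.74,-0.99,0,0,0,0,85,-0.74,-0.99,0,0,0,0,85,-0.74,-0.99,0,0,0,0,85,0,0,0,-0.264,0.073,0.987,85,0,0,0,-0.264,0.073,0.987,85,0,0,0,-0.264,0.073,0.987,85,0,0,0,-0.264,0.073,0.987,85,0,0,0,-0.264,0.073,0.987,85,0,0,0,-0.264,0.073,0.987]

```text
clock: 4.5
ee_pos: [0.4938, -0.2698, 0.359]
ee_rot: [0.394, 0.917, 0.065, -0.007]
contact_force: [0.4, -0.4, -0.6]
opening: 0.0849
grasp_force: 0.0
```

Call:
step_arm:
  plan: [85,0,0,0,-0.264,0.073,0.987,85,0,0,0,-0.264,0.073,0.987,85,0,0,0,-0.264,0.073,0.987,85,0,0,0,-0.264,0.073,0.987,85,0,0,0,-0.264,0.073,0.987,85,0,0,0,-0.264,0.073,0.987,85,0,0,0,-0.264,0.073,0.987,85,0,0,0,-0.264,0.073,0.987,85,0,0,0,-0.264,0.073,0.987,85,0,0,0,-0.264,0.073,0.987,85,0,0,0,-0.264,0.073,0.987,85,0,0,0,-0.264,0.073,0.987]

```text
clock: 5.7
ee_pos: [0.4937, -0.2698, 0.359]
ee_rot: [0.763, 0.621, 0.179, -0.018]
contact_force: [-0.5, -0.2, 0.0]
opening: 0.0847
grasp_force: 0.0
```

Call:
step_arm:
  plan: [85,0,0,0,-0.264,0.073,0.987,85,0,0,0,-0.264,0.073,0.987,85,0,0,0,-0.264,0.073,0.987,85,0,0,0,-0.264,0.073,0.987,85,0,0,0,-0.264,0.073,0.987,85,0,0,0,-0.264,0.073,0.987,85,0,0,0,-0.264,0.073,0.987,85,0,0,0,-0.264,0.073,0.987,85,0,0,0,-0.264,0.073,0.987,85,0,0,0,-0.264,0.073,0.987,85,0,0,0,-0.264,0.073,0.987,85,0,0,0,-0.264,0.073,0.987]

```text
clock: 6.9
ee_pos: [0.4937, -0.2697, 0.3591]
ee_rot: [0.951, 0.177, 0.251, -0.026]
contact_force: [0.7, 1.0, -0.9]
opening: 0.0848
grasp_force: 0.0
```

Call:
step_arm:
  plan: [85,0,0,0,-0.264,0.073,0.987,85,0,0,0,-0.264,0.073,0.987,85,0,0,0,0,0,0,85,0,0,0,0,0,0]

```text
clock: 7.3
ee_pos: [0.4937, -0.2697, 0.3591]
ee_rot: [0.961, 0.099, 0.257, -0.026]
contact_force: [-0.6, 0.4, 0.6]
opening: 0.0851
grasp_force: 0.0
```

```bash
python3 - <<'E'
from h import *
s=sense(); print(s["clock"],s["ee_pos"],s["joint_pos"].round(2)); g=O+mouthR(YAW)[:,2]*.16; delta(g,toolgoal(YAW))
p=read_camera("wrist"); save(p,"w1.png"); P=pts(p); np.savez("w1.npz",P=P,im=p["image"],T=p["pose"])
im=p["image"].astype(int); print(p["pose"].round(3))
ms=masks_of("cap_mid",p); print([(m["score"],m["box"]) for m in ms])
m=(im[...,0]>2*im[...,1])&(P[...,2]>.2)&(im[...,0]>50)&(p["depth"]>0)
q=(P[m]-O)@mouthR(YAW); print(m.sum())
print(np.percentile(q,[1,5,25,50,75,95,99],axis=0).round(4))
w=q[(q[:,2]>.054)]; print(len(w),w.min(0),w.max(0)); r=cv2.minAreaRect((w[:,:2]*1000).astype(np.float32));print("wing",r)
b=q[(q[:,2]>.022)&(q[:,2]<.032)];print("brim",len(b),cv2.minEnclosingCircle((b[:,:2]*1000).astype(np.float32)),np.median(b[:,2]))
E
```

```text
7.3 [ 0.49374117 -0.26966875  0.35914093] [-0.94 -0.28  1.87  0.48  1.34  0.37]
shift/30mm in tool [ 0.07 -0.03 -0.18] turn/.08 [0.   0.01 0.01]
[[ 0.203  0.953 -0.224  0.475]
 [-0.979  0.198 -0.047 -0.273]
 [-0.     0.229  0.973  0.539]
 [ 0.     0.     0.     1.   ]]
[(0.78, [236.1, 294.3, 301.7, 350.4])]
3467
[[-0.0298 -0.0328  0.0251]
 [-0.0255 -0.0285  0.0256]
 [-0.0126 -0.0151  0.0264]
 [ 0.0007 -0.0011  0.027 ]
 [ 0.0148  0.0127  0.0283]
 [ 0.0269  0.0261  0.0591]
 [ 0.031   0.0307  0.0598]]
772 [-0.02789669 -0.0075593   0.05400319] [0.02668614 0.0053851  0.06053387]
wing ((-0.60089111328125, -1.0386176109313965), (54.580810546875, 12.939254760742188), 0.11219675093889236)
brim 2639 ((-1.4998934268951416, -1.042163372039795), 34.65045928955078) 0.026737438311376347
```

View pics/w1.png

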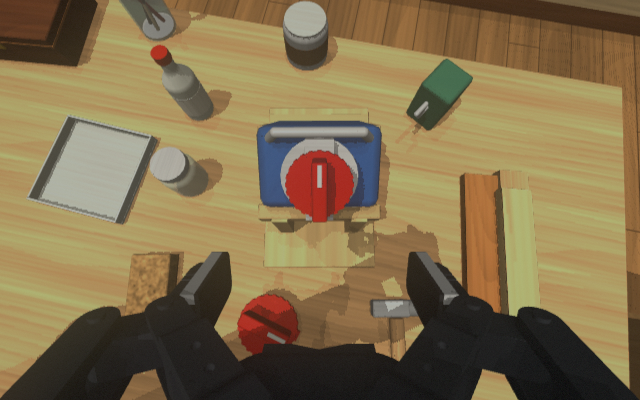

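Call:
step_arm:
  plan: [85,0.04,0,0.7,0,0,0,85,0,0,0.7,0,0,0,85,0,0,0.7,0,0,0,85,0,0,0.7,0,0,0,85,0,0,0.7,0,0,0,85,0,0,0.62,0,0,0,85,0,0,0,0,0,0,85,0,0,0,0,0,0]

```text
clock: 8.2
ee_pos: [0.5553, -0.2571, 0.2526]
ee_rot: [0.961, 0.098, 0.257, -0.027]
contact_force: [-0.2, -0.2, -0.1]
opening: 0.0851
grasp_force: 0.0
```

Call:
step_arm:
  plan: [0,0,0,0,0,0,0,0,0,0,0,0,0,0,0,0,0,0,0,0,0,0,0,0,0,0,0,0,0,0,0,0,0,0,0,0,0,0,0,0,0,0,0,0,0,0,0,0,0,0,0,0,0,0,0,0,0,0,0,0,0,0,0,0,0,0,0,0,0,0]

```text
clock: 9.2
ee_pos: [0.5552, -0.2574, 0.253]
ee_rot: [0.961, 0.098, 0.257, -0.026]
contact_force: [-4.5, -1.3, 4.6]
opening: 0.0112
grasp_force: 59.0
```

```bash
cat >> h.py <<'E'
def st():
    s=sense(); M=mouthR(YAW); Rc=R.from_quat(s["ee_rot"]).as_matrix()
    print(round(s["clock"],2),"tcp in mouth mm",((s["ee_pos"]-O)@M*1000).round(1),"F mouth",(s["contact_force"]@M).round(1),"T",s["wrist_torque"].round(2),"open",s["opening"],"grip",s["grasp_force"],"rel rot deg",np.degrees(R.from_matrix(toolgoal(YAW).T@Rc).as_rotvec()).round(1),"j",s["joint_pos"].round(2))
E
python3 -c "
from h import *
st()"
```

```text
9.2 tcp in mouth mm [-1.  -1.3 31.3] F mouth [-1.7 -0.4  6.3] T [-0.15  0.55  0.  ] open 0.011179966659212974 grip 58.99630129337311 rel rot deg [-0.1 -0.   0. ] j [-0.82 -0.1   1.91  0.5   1.1   0.37]
```

Call:
step_arm:
  plan: [0,0,0,0.09,0,0,0,0,0,0,0.09,0,0,0,0,0,0,0.08,0,0,0,0,0,0,0,0,0,0,0,0,0,0,0,0,0]

```text
clock: 9.7
ee_pos: [0.559, -0.2567, 0.2471]
ee_rot: [0.961, 0.098, 0.257, -0.026]
contact_force: [-9.6, -0.8, 8.9]
opening: 0.0116
grasp_force: 59.7
```

```bash
python3 -c "
from h import *
st()
p=read_camera('wrist'); save(p,'w2.png'); P=pts(p); im=p['image'].astype(int)
m=(im[...,0]>2*im[...,1])&(P[...,2]>.18)&(im[...,0]>50)&(p['depth']>0)
q=(P[m]-O)@mouthR(YAW); h=np.histogram(q[:,2]*1000,bins=np.arange(0,66,3)); print(h)
b=q[(q[:,2]>.012)&(q[:,2]<.03)];print(np.median(b[:,2]))
"
```

```text
9.7 tcp in mouth mm [-0.6 -1.4 24.2] F mouth [-3.8  1.2 12.5] T [0.1  0.92 0.18] open 0.011643918389680891 grip 59.67738926410675 rel rot deg [-0.1 -0.  -0. ] j [-0.81 -0.09  1.91  0.5   1.08  0.37]
(array([   0,    0,    0,    1,   36,  136, 4723,   56,   40,   32,   35,
         37,   45,   39,   46,   47,  490, 1632,    8,    5,    0]), array([ 0,  3,  6,  9, 12, 15, 18, 21, 24, 27, 30, 33, 36, 39, 42, 45, 48,
       51, 54, 57, 60, 63]))
0.019506751257704683
```

Call:
step_arm:
  plan: [0,0,0,0.03,0,0,0,0,0,0,0,0,0,-0.6,0,0,0,0,0,0,-0.8,0,0,0,0,0,0,-0.8,0,0,0,0,0,0,-0.8,0,0,0,0,0,0,-0.8,0,0,0,0,0,0,0]

```text
clock: 10.45
ee_pos: [0.5599, -0.2568, 0.247]
ee_rot: [0.935, 0.243, 0.259, 0.014]
contact_force: [-7.6, -0.5, 10.0]
opening: 0.0116
grasp_force: 59.7
```

```bash
python3 -c "
from h import *
st()
p=read_camera('wrist'); P=pts(p); im=p['image'].astype(int)
m=(im[...,0]>2*im[...,1])&(P[...,2]>.18)&(im[...,0]>50)&(p['depth']>0)
q=(P[m]-O)@mouthR(YAW)
b=q[(q[:,2]>.012)&(q[:,2]<.03)];print(np.median(b[:,2]))
w=q[(q[:,2]>.046)]; print(cv2.minAreaRect((w[:,:2]*1000).astype(np.float32)))
"
```

```text
10.45 tcp in mouth mm [ 0.1 -1.7 23.8] F mouth [-1.5  1.1 12.4] T [0.11 0.6  0.1 ] open 0.011573348802223516 grip 59.69538331031799 rel rot deg [ -0.1   0.  -17.5] j [-0.81 -0.09  1.91  0.5   1.08  0.06]
0.019081499161752526
((0.8188037872314453, 0.16280174255371094), (34.158660888671875, 54.47115707397461), 86.23297119140625)
```

Call:
step_arm:
  plan: [0,0,0,0,0,0,-0.9,0,0,0,0,0,0,-0.9,0,0,0,0,0,0,-0.9,0,0,0,0,0,0,-0.9,0,0,0,0,0,0,-0.9,0,0,0,0,0,0,-0.9,0,0,0,0,0,0,-0.9,0,0,0,0,0,0,-0.9,0,0,0,0,0,0,-0.9,0,0,0,0,0,0,-0.9,0,0,0,0,0,0,-0.9,0,0,0,0,0,0,0]

```text
clock: 11.7
ee_pos: [0.5599, -0.2566, 0.2469]
ee_rot: [0.769, 0.585, 0.233, 0.113]
contact_force: [-9.1, 1.1, 9.7]
opening: 0.0114
grasp_force: 59.7
```

```bash
python3 -c "
from h import *
st()
p=read_camera('wrist'); save(p,'w3.png')"
```

```text
11.7 tcp in mouth mm [ 0.  -1.4 23.7] F mouth [-2.6  2.9 12.7] T [0.14 0.67 0.15] open 0.011373542000719307 grip 59.70844030380249 rel rot deg [ -0.1  -0.  -62.9] j [-0.81 -0.09  1.91  0.5   1.08 -0.73]
```

View pics/w3.png

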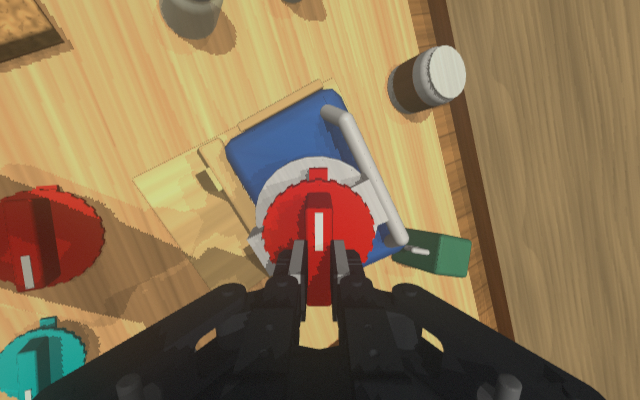

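The cap has turned with the gripper: the mark is at (319,230) and the ear at (318,175), clear of the claws at (370,195) and (258,248). Next I pull it off along the axis.

Call:
step_arm:
  plan: [0,0,0,-0.3,0,0,0,0,0,0,-0.3,0,0,0,0,0,0,-0.3,0,0,0,0,0,0,-0.4,0,0,0,0,0,0,-0.5,0,0,0,0,0,0,-0.7,0,0,0,0,0,0,-0.7,0,0,0,0,0,0,-0.5,0,0,0,0,0,0,0,0,0,0]

```text
clock: 12.65
ee_pos: [0.5051, -0.2684, 0.3444]
ee_rot: [0.769, 0.584, 0.233, 0.114]
contact_force: [0.6, 0.6, -0.5]
opening: 0.0114
grasp_force: 58.7
```

```bash
python3 - <<'E'
from h import *
st()
s=sense();Rc=R.from_quat(s["ee_rot"]).as_matrix()
# upright: minimal rotation taking tool z to -Z
z=Rc[:,2];ax=np.cross(z,[0,0,-1]);ax*=np.arcsin(np.linalg.norm(ax))/np.linalg.norm(ax)
Rg=R.from_rotvec(ax).as_matrix()@Rc
print("shift first, upright turn:");delta(np.array([.574,.171,.33]),Rg)
print("after upright, shift:",Rg.T@(np.array([.574,.171,.13])-s["ee_pos"])/.03,"yaw y",np.degrees(np.arctan2(Rg[1,1],Rg[0,1])))
d=np.load("top1.npz");P=d["P"]
q=P[150:218,210:278].reshape(-1,3);
t=q[(q[:,2]>-.01)&(q[:,2]<.04)]; 
w=t[t[:,2]>.016];r=cv2.minAreaRect((w[:,:2]*1000).astype(np.float32));print("tray rim",len(w),r)
c=np.array(r[0])/1000; f=q[np.hypot(*(q[:,:2]-c).T)<.05];print("floor z",np.median(f[:,2]))
for x in [P[300:320,250:300],P[180:200,290:330]]: print("bench z",np.median(x[...,2]))
d=np.load("scene1.npz");P=d["P"].reshape(-1,3);f=P[np.hypot(*(P[:,:2]-c).T)<.05];print("scene floor",np.median(f[:,2]))
w=P[(abs(P[:,:2]-c).max(1)<.1)&(P[:,2]>.016)&(P[:,2]<.03)];print(cv2.minAreaRect((w[:,:2]*1000).astype(np.float32)))
E
```

```text
12.65 tcp in mouth mm [  0.3  -2.  136.1] F mouth [ 0.3  0.4 -0.8] T [-0.07  0.32  0.01] open 0.011365250915019626 grip 58.69355320930481 rel rot deg [ -0.3  -0.1 -62.8] j [-0.92 -0.25  1.88  0.49  1.3  -0.72]
shift first, upright turn:
shift/30mm in tool [14.31 -2.54  2.97] turn/.08 [ 5.86 -2.95 -0.  ]
after upright, shift: [14.7273073  -1.71738878  7.14657089] yaw y -15.557933141793562
tray rim 350 ((572.6038818359375, 168.77911376953125), (171.73934936523438, 170.42474365234375), 86.89167022705078)
floor z 0.004358596237254764
bench z 0.0008861591358026999
bench z 0.0015367874553694483
scene floor 0.0035072952815558
((572.9395141601562, 169.68753051757812), (171.00128173828125, 173.95701599121094), 86.8330078125)
```

Call:
step_arm:
  plan: [0,0,0,0,0.837,-0.421,0,0,0,0,0,0.837,-0.421,0,0,0,0,0,0.837,-0.421,0,0,0,0,0,0.837,-0.421,0,0,0,0,0,0.837,-0.421,0,0,0,0,0,0.837,-0.421,0,0,0,0,0,0.837,-0.421,0,0,0.5,-0.06,0,0,0,0,0,0.95,-0.11,0,0,0,0,0,0.95,-0.11,0,0,0,0,0,0.95,-0.11,0,0,0,0,0,0.95,-0.11,0,0,0,0]

```text
clock: 13.85
ee_pos: [0.5249, -0.1369, 0.3411]
ee_rot: [0.796, 0.605, 0.001, -0.003]
contact_force: [0.8, -0.1, -1.1]
opening: 0.0111
grasp_force: 58.8
```

Call:
step_arm:
  plan: [0,0.95,-0.11,0,0,0,0,0,0.95,-0.11,0,0,0,0,0,0.95,-0.11,0,0,0,0,0,0.95,-0.11,0,0,0,0,0,0.95,-0.11,0,0,0,0,0,0.95,-0.11,0,0,0,0,0,0.95,-0.11,0,0,0,0,0,0.95,-0.11,0,0,0,0,0,0.95,-0.11,0,0,0,0,0,0.95,-0.11,0,0,0,0,0,0.7,-0.08,0,0,0,0,0,0,0,0,0,0,0]

```text
clock: 15.05
ee_pos: [0.5718, 0.1681, 0.3421]
ee_rot: [0.795, 0.607, 0.001, -0.004]
contact_force: [-0.3, 0.3, -1.7]
opening: 0.0114
grasp_force: 58.8
```

```bash
cat > g.py <<'E'
from h import *
import sys
s=sense();Rc=R.from_quat(s["ee_rot"]).as_matrix()
z=Rc[:,2];ax=np.cross(z,[0,0,-1])
Rg=R.from_rotvec(ax).as_matrix()@Rc
print(s["clock"],s["ee_pos"],s["contact_force"],s["opening"],s["grasp_force"],"tilt",np.degrees(ax)); delta(np.array([.573,.169,.0355]),Rg)
p=read_camera("wrist"); save(p,sys.argv[1]); P=pts(p); im=p["image"].astype(int)
m=(im[...,0]>2*im[...,1])&(im[...,0]>50)&(p["depth"]>0)&(np.linalg.norm(P-s["ee_pos"],axis=-1)<.06)
q=(P[m]-s["ee_pos"])@Rc*1000
b=q[(q[:,2]>0)&(q[:,2]<14)]
A=np.c_[b[:,:2],np.ones(len(b))]; print("brim plane in tool (slopes,offset mm)",np.linalg.lstsq(A,b[:,2],rcond=None)[0],np.median(b,0),len(b),b.min(0),b.max(0))
E
python3 g.py w4.png
```

```text
15.05 [0.57181713 0.16809411 0.34210725] [-0.3298629   0.28503417 -1.70127685] 0.01138213184846075 58.803550601005554 tilt [-0.357776   -0.19865385 -0.        ]
shift/30mm in tool [-1.000e-02  8.000e-02  1.022e+01] turn/.08 [-0.06 -0.06 -0.  ]
brim plane in tool (slopes,offset mm) [ 3.35114866e-03 -3.37085065e-04  4.73744349e+00] [10.2328132   0.16798222  4.75180479] 4908 [-18.99100957 -34.30106853   0.33987617] [34.28358516 34.46768337 11.7324644 ]
```

Call:
step_arm:
  plan: [0,0,0.08,1,-0.06,-0.06,0,0,0,0,1,0,0,0,0,0,0,1,0,0,0,0,0,0,1,0,0,0,0,0,0,1,0,0,0,0,0,0,1,0,0,0,0,0,0,1,0,0,0,0,0,0,1,0,0,0,0,0,0,1,0,0,0,0,0,0,0.6,0,0,0,0,0,0,0.4,0,0,0,0,0,0,0,0,0,0]

```text
clock: 16.3
ee_pos: [0.5737, 0.1637, 0.0412]
ee_rot: [0.796, 0.605, -0.002, -0.0]
contact_force: [-0.1, 0.8, -1.0]
opening: 0.0114
grasp_force: 58.8
```

Call:
step_arm:
  plan: [0,0,0,0.05,0,0,0,0,0,0,0.05,0,0,0,0,0,0,0.03,0,0,0,0,0,0,0,0,0,0,0,0,0,0,0,0,0]

```text
clock: 16.8
ee_pos: [0.5754, 0.1644, 0.0393]
ee_rot: [0.796, 0.605, 0.0, 0.001]
contact_force: [0.2, -0.3, -1.6]
opening: 0.0112
grasp_force: 58.8
```

Call:
step_arm:
  plan: [0,0,0,0.04,0,0,0,0,0,0,0.04,0,0,0,0,0,0,0,0,0,0,0,0,0,0,0,0,0]

```text
clock: 17.2
ee_pos: [0.5751, 0.1644, 0.0364]
ee_rot: [0.796, 0.605, -0.0, 0.001]
contact_force: [0.3, 0.1, -0.8]
opening: 0.0114
grasp_force: 58.8
```

```bash
python3 g.py w5.png
```

```text
17.2 [0.57508839 0.16436162 0.0363937 ] [ 0.2925244   0.07745758 -0.75964317] 0.01136375479834171 58.819740414619446 tilt [0.0931243  0.01891663 0.        ]
shift/30mm in tool [ 0.13 -0.11  0.03] turn/.08 [0.01 0.02 0.  ]
brim plane in tool (slopes,offset mm) [1.88049466e-03 2.71972017e-04 4.76627003e+00] [10.23731257  0.74163741  4.7657758 ] 4831 [-18.83180977 -34.15226197   1.78013477] [34.36026278 34.45186885 10.44116774]
```

Call:
step_arm:
  plan: [0,0,0,0.03,0,0,0,0,0,0,0,0,0,0,0,0,0,0,0,0,0]

```text
clock: 17.55
ee_pos: [0.5754, 0.1643, 0.0362]
ee_rot: [0.796, 0.605, -0.0, 0.001]
contact_force: [-1.5, -0.8, 5.1]
opening: 0.0117
grasp_force: 59.6
```

Call:
step_arm:
  plan: [0,0,0,0.03,0,0,0,0,0,0,0,0,0,0,0,0,0,0,0,0,0]

```text
clock: 17.85
ee_pos: [0.5757, 0.1643, 0.0363]
ee_rot: [0.796, 0.605, -0.0, 0.001]
contact_force: [-4.9, -0.4, 10.4]
opening: 0.0116
grasp_force: 60.2
```

Call:
step_arm:
  plan: [0,0,0,-0.03,0,0,0,0,0,0,0,0,0,0,30,0,0,0,0,0,0,50,0,0,0,0,0,0,50,0,0,0,0,0,0,50,0,0,0,0,0,0,50,0,0,0,0,0,0]

```text
clock: 18.55
ee_pos: [0.5751, 0.1644, 0.0354]
ee_rot: [0.796, 0.605, -0.0, 0.001]
contact_force: [0.7, 0.2, -0.3]
opening: 0.0499
grasp_force: 0.0
```

Call:
step_arm:
  plan: [50,0,0,-0.3,0,0,0,50,0,0,-0.5,0,0,0,50,0,0,-0.8,0,0,0,50,0,0,-1,0,0,0,50,0,0,-1,0,0,0,50,0,0,-1,0,0,0,50,0,0,-1,0,0,0,50,0,0,-0.5,0,0,0,50,0,0,0,0,0,0]

```text
clock: 19.45
ee_pos: [0.5767, 0.1649, 0.2224]
ee_rot: [0.796, 0.605, 0.003, 0.003]
contact_force: [-0.1, 0.2, 0.2]
opening: 0.05
grasp_force: 0.0
```

```bash
python3 - <<'E'
from h import *
s=sense();print(s["clock"],s["ee_pos"],s["contact_force"],s["opening"])
p=read_camera("scene");save(p,"s2.png");P=pts(p);im=p["image"].astype(int)
m=(im[...,0]>2*im[...,1])&(im[...,0]>50)&(abs(P[...,:2]-[.573,.169]).max(-1)<.08)&(P[...,2]<.1)
q=P[m];print(len(q),q.min(0),q.max(0))
cv2.imwrite("pics/s2c.png",cv2.resize(p["image"][120:345,170:450,::-1],None,fx=2.6,fy=2.6,interpolation=3))
E
```

```text
19.45 [0.57673861 0.1648549  0.22237609] [-0.07173962  0.19420645  0.16279917] 0.0499949835545318
575 [0.54440306 0.13365161 0.00280258] [0.61159191 0.20068584 0.06554545]
```

View pics/s2c.png

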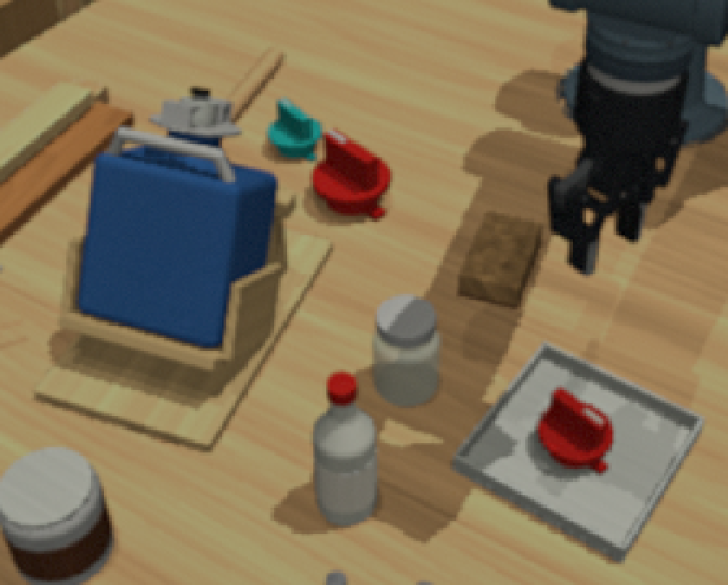

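The cap stands upright at about (575,430), wing up in the tray. The mouth at (200,115) is open, and the bystanders haven't moved.

```bash
python3 -c "
from workcell import *
print(hand_in())"
```

```text
the job is handed in; nothing more can be done
None
```

The red safety cap is off the jug and stands upright, wing up, near the middle of the tray floor; nothing else looked moved in the last picture, and I handed the job in at about 19.5 s.

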